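Draw the magazine gate to its mark and nest the reflector cups

ROBOT

A 6-joint arm with a two-finger parallel gripper is mounted at the origin on the work surface. World frame = base frame: x ahead of the robot, y to its left, z up, the work surface at z = 0. Lengths are in m, angles in rad, forces in N, time in s.
With the tool pointing down it reaches from about 0.35 to 0.85 m from the base axis. Payload 8.1 kg.
Tool frame: the origin (TCP) lies at the centre of the arm's flange, where the gripper is bolted on; the fingertips stand 186 mm ahead of it and the grasp point (between the pads) lies 167 mm ahead of it; z points along the fingers, y is the line along which they close (so a half turn about z gives the same grasp; the last joint's range is limited). The gripper opens to 93 mm and grips with 3 to 60 N. Pads are 15 mm wide; open, the fingers measure 128 mm over their backs; the gripper's body (75 mm by 188 mm) begins 65 mm behind the grasp point.
Start: joints at [1.082, 0.13, 1.488, -0, 1.523, -0.085], TCP at [0.236, 0.552, 0.405] pointing down, gripper open.
Joint ranges: [-2.96, 2.96], [-0.89, 2.26], [0.02, 2.5], [-1.34, 4.48], [0, 2.73], [-2.66, 2.66]. Speed limits (rad/s): [2.39, 2.39, 2.79, 3.14, 3.14, 3.14].

INTERFACE

Orientations are given as a rotation vector (axis times angle).
In Python, from plant import robot gives the robot as it stands.
- The arm moves only by the tool apply_moves, never from a script. Its argument "series" is a list of rows, each a list of 2 entries, a list of its own where there are three numbers: the shift along the tool's x, y, z in mm, then the turn, a rotation vector about the tool's x, y, z in rad. A call has 1 to 12 rows; each row shifts and turns the commanded pose from where the row before left it, along the tool's axes as they then stand; what a row does not reach is not made up. A row lasts 1/12 s, in which the tool goes at most 41.7 mm and 7.16 degrees, less where a joint would pass 70% of its speed; a pose out of reach is approached as far as the arm can. A call is refused whole if a number of a shift passes 41.7 or a number of a turn 0.125, either way. A call with a gripper value outside its range is refused whole. "claw" is the opening, from 0 (shut) to 1 (fully open), set as the call begins (left out, the last holds). The fingers move at their own pace and stop on an object; "newtons" is the grip in N (left out, the last holds). Time passes only in rows, so rows that do not move let the fingers close. It gives the time, the measured TCP pose, the force, the opening and the grip force at its end, in the units of the state.
- robot.read_state(): the state, without advancing time (a new reading comes with each control period).
- robot.read_camera(name): name is "side" or "top" or "wrist"; returns (picture, depth): 384x512x3 uint8, blue, green, red; 384x512 float32, m along the optical axis (not along the pixel's ray), 0 where there is no reading.
- robot.calibration(name): a dict with "fx", "fy", "cx", "cy" (pixels), "extrinsics" (4x4, takes a point from world to camera coordinates). Camera axes: x right, y down, z forward; pixel columns grow to the right and rows downward; lengths in m; the calibration is good to about 2 mm. A picture is of the moment at which its call begins: read the wrist's pose just before it. calibration takes no time and is no camera call; for the wrist camera it gives the pose at the moment of the call.
- robot.close_job(): hands the job in; it is judged then, once.
The state is a dict: "t": time; "q": joint angles; "dq": joint speeds; "joint_torque": joint torques, N m; "tool_pos": TCP position; "orientation": TCP orientation; "force": force on the tool from outside, world axes, zero at the start; "wrist_torque": the same for the moment, N m; "opening": finger opening in m; "gripper_force": force on a finger pad.
Only numpy, scipy, OpenCV 4.12 (cv2) and the standard library are available. Lean on these libraries where they do the work, as an engineer would, in place of code of your own. Each camera call takes 0.05 s, during which the arm holds its last target. There are 200 camera calls.

TASK

Pull the parts magazine's stiff slide gate open until its leading edge is level with the white lines on the box, and no farther, so that the lenses in the back compartment stay covered. Then nest all the loose reflector cups, those in the magazine's opened bay and those standing on the bench, upright one in another in the cup that is fixed on the round stand, and after that push the gate fully shut again. Leave the tools and other things on the bench alone.

Things in the scene. Friction and masses are not known exactly. Their poses are not given: they have to be found in the camera images.
- magazine: the parts magazine, a fixed grey box 170 mm (own x) by 282 (own y) by 76 tall, walls 6, with rails reaching 160 mm farther at its +y end. Origin: centre of its underside; the gate opens toward own +y. A short white line is marked over the top edge of each long wall, 160 mm from the inner face of the -y wall.
- bay (a point): centre of the floor of the bay at the magazine's -y end that the gate uncovers, 4 mm above the bench; axes as the magazine's. The bay is 158 mm (x) by 178 (y) inside and holds one or two cups side by side along own y, about 72 mm apart and nearer its -y end (about 37 and 110 mm from the -y wall), near the middle of own x. Behind a partition at its +y end lies the lens compartment.
- gate (a joint): how far the steel slide gate is open, m: 0 fully shut against its stop, growing toward the magazine's own +y; its leading (-y) edge is level with the white lines at 0.160; from 0.178 on the lens compartment gets uncovered. Stiff: about 9 N of sliding friction; it stays where it is left. Starts up to 12 mm open.
- gate_handle (a point): handle of the gate, a black upright block, 60 mm along the magazine's x, 14 thick along the slide direction, standing 40 mm above the gate plate (plate top 73 mm, handle top 113 mm above the bench), 55 mm behind the gate's leading edge. Point: on its middle, 98 mm above the bench; axes as the magazine's.
- stand_rim (a point): centre of the mouth, at rim height (64 mm above the bench), of the cup fixed upright on the round stand; same shape as the loose cups. A nested cup's foot goes inside the band below and its flat shoulder rests on the rim below: the first nested cup's half-way point is 5 mm above this point, each further cup's 34 mm higher.
- stand: the stand: a round dark steel foot, 100 mm diameter and 6 mm thick, fixed to the bench, with the fixed cup on it. Origin at the centre of the underside, z up.
- cup1_mid (a point): aluminium reflector cup, 0.18 kg, 64 mm outside diameter, 58 tall, open top: straight band 34 tall (wall 3.5) over a tapered foot 24 tall (44 mm diameter at the bottom, 53 at the top). Point: on its axis half-way up, 29 mm above its underside; z up along the axis. Stands upright in the magazine's bay at the start, or is absent (None).
- cup2_mid (a point): aluminium reflector cup, 0.18 kg, 64 mm outside diameter, 58 tall, open top: straight band 34 tall (wall 3.5) over a tapered foot 24 tall (44 mm diameter at the bottom, 53 at the top). Point: on its axis half-way up, 29 mm above its underside; z up along the axis. Stands upright in the magazine's bay at the start, or is absent (None).
- cup3_mid (a point): aluminium reflector cup, 0.18 kg, 64 mm outside diameter, 58 tall, open top: straight band 34 tall (wall 3.5) over a tapered foot 24 tall (44 mm diameter at the bottom, 53 at the top). Point: on its axis half-way up, 29 mm above its underside; z up along the axis. Stands upright on the bench at the start, may get knocked aside, or is absent (None).
- cup4_mid (a point): aluminium reflector cup, 0.18 kg, 64 mm outside diameter, 58 tall, open top: straight band 34 tall (wall 3.5) over a tapered foot 24 tall (44 mm diameter at the bottom, 53 at the top). Point: on its axis half-way up, 29 mm above its underside; z up along the axis. Stands upright on the bench at the start, may get knocked aside, or is absent (None).
- cup5_mid (a point): aluminium reflector cup, 0.18 kg, 64 mm outside diameter, 58 tall, open top: straight band 34 tall (wall 3.5) over a tapered foot 24 tall (44 mm diameter at the bottom, 53 at the top). Point: on its axis half-way up, 29 mm above its underside; z up along the axis. Stands upright on the bench at the start, may get knocked aside, or is absent (None).
- driver_a: screwdriver lying among the cups; not part of the job, leave alone. Origin: within it, near its underside.
- collar: black rubber ring, 56 mm diameter, 12 mm thick; not part of the job, leave alone. Origin: within it, near its underside.
- jar: closed white jar, 70 mm diameter, 100 mm tall; not part of the job, leave alone. Origin: within it, near its underside.
There are look-alikes about, which are no part of the job. What is shaped like the part that bears cup4_mid but brown is not meant.

How it is judged:
On the way, in this order (a step that is already met when the one before it is completed fails the run):
1. the gate's leading edge is level with the white lines, to within 10 mm, and stays there half a second (value of joint gate between 0.15 and 0.17 m and velocity of joint gate between -0.01 and 0.01 m/s), for 0.5 s.
2. all cups are nested on the stand (horizontal distance between each of cup1_mid, cup2_mid, cup3_mid, cup4_mid, cup5_mid and stand_rim below 0.015 m and angle between each of cup1_mid, cup2_mid, cup3_mid, cup4_mid, cup5_mid's own z axis and vertical below 0.12 rad and (z of cup1_mid in the frame of stand between 0.063 and 0.075 m or z of cup1_mid in the frame of stand between 0.097 and 0.109 m or z of cup1_mid in the frame of stand between 0.131 and 0.143 m or z of cup1_mid in the frame of stand between 0.165 and 0.177 m or z of cup1_mid in the frame of stand between 0.199 and 0.211 m) and linear speed of each of cup1, cup2, cup3, cup4, cup5 below 0.02 m/s and (z of cup2_mid in the frame of stand between 0.063 and 0.075 m or z of cup2_mid in the frame of stand between 0.097 and 0.109 m or z of cup2_mid in the frame of stand between 0.131 and 0.143 m or z of cup2_mid in the frame of stand between 0.165 and 0.177 m or z of cup2_mid in the frame of stand between 0.199 and 0.211 m) and (z of cup3_mid in the frame of stand between 0.063 and 0.075 m or z of cup3_mid in the frame of stand between 0.097 and 0.109 m or z of cup3_mid in the frame of stand between 0.131 and 0.143 m or z of cup3_mid in the frame of stand between 0.165 and 0.177 m or z of cup3_mid in the frame of stand between 0.199 and 0.211 m) and (z of cup4_mid in the frame of stand between 0.063 and 0.075 m or z of cup4_mid in the frame of stand between 0.097 and 0.109 m or z of cup4_mid in the frame of stand between 0.131 and 0.143 m or z of cup4_mid in the frame of stand between 0.165 and 0.177 m or z of cup4_mid in the frame of stand between 0.199 and 0.211 m) and (z of cup5_mid in the frame of stand between 0.063 and 0.075 m or z of cup5_mid in the frame of stand between 0.097 and 0.109 m or z of cup5_mid in the frame of stand between 0.131 and 0.143 m or z of cup5_mid in the frame of stand between 0.165 and 0.177 m or z of cup5_mid in the frame of stand between 0.199 and 0.211 m)), for 0.3 s.
3. the gate is fully shut, to within 6 mm (value of joint gate below 0.006 m), for 0.3 s.
At the end, for the whole second after the job is handed in: Every cup is nested upright in the stack on the stand (axis within 15 mm of the stand's, tilt under 0.12 rad, seated to within 6 mm of its nested height, at rest) and the gate is shut to within 6 mm (all of step 2 and value of joint gate below 0.006 m); the robot touches nothing.
It fails at once if the gate is pulled past 178 mm, uncovering the lens compartment (value of joint gate above 0.178 m).
It fails at once if a tool or other thing that is not part of the job is displaced by more than 6 cm (distance of any of driver_a, collar, jar from where it was at the start of the episode above 0.06 m).
It fails at once if the jar is knocked over (angle between jar's own z axis and vertical above 0.5 rad).
Of cup1, cup2, cup3, cup4, cup5 only 4 to 5 are there at a start; the rules pass over those that are not, and their reading is None.
At some moment in a run one of cup3, cup4, cup5 may be knocked a few centimetres aside while the robot is not near it.
It also fails if it takes over 210 s, if anything falls off the work surface, if the arm or the gripper's body presses on something with over 40 N, if the wrist force passes 120 N, or if a joint passes its speed limit or range.

## Working session

There is one attempt and no reset: what is moved stays moved. The work goes in short steps, Python scripts to look and compute and a tool call to move; the robot and the scene stay as the last step left them, time stands still between calls to the robot, and variables do not carry over. Pictures are saved under pics/ and viewed, at most 14 in all, crops included, and the job is handed in when it is done.

Besides the shell and the picture viewer there is one more tool, called after "Call:" as name(argument=value, ...), one argument or row to a line, values as JSON. apply_moves: Moves the arm, as the interface text tells. Its arguments: {"type":"object","properties":{"series":{"type":"array"},"claw":{"type":"number"},"newtons":{"type":"number"}},"required":["series"]}

```bash
ls; mkdir -p pics; cat > h.py <<'E'
import numpy as np, cv2
from plant import robot
def cam(n,save=None):
    c=robot.calibration(n); p,d=robot.read_camera(n)
    if save: cv2.imwrite('pics/'+save,p)
    return p,d,c
def world(d,c):
    v,u=np.mgrid[:d.shape[0],:d.shape[1]]
    P=np.stack([(u-c['cx'])/c['fx']*d,(v-c['cy'])/c['fy']*d,d],-1)
    E=np.array(c['extrinsics']); W=(P-E[:3,3])@E[:3,:3]
    W[d==0]=np.nan
    return W
E
python3 - <<'E'
from h import *
s=robot.read_state(); print({k:np.round(v,3) for k,v in s.items()})
for n in('top','side'):
    p,d,c=cam(n,n+'0.png'); np.savez(n+'0.npz',p=p,d=d,W=world(d,c)); print(n,c)
E
```

```text
pics
{'t': np.float64(0.0), 'q': array([ 1.082,  0.131,  1.489, -0.   ,  1.523, -0.085]), 'dq': array([ 0.   ,  0.002,  0.002, -0.   , -0.   ,  0.001]), 'joint_torque': array([-1.0000e-03, -5.5985e+01, -4.9175e+01,  7.7000e-02,  3.6000e-02,
       -0.0000e+00]), 'tool_pos': array([0.236, 0.552, 0.404]), 'orientation': array([-6.300e-01, -3.077e+00,  3.000e-03]), 'force': array([ 0.419, -0.396,  0.165]), 'wrist_torque': array([-0.029, -0.019, -0.001]), 'gripper_force': np.float64(0.0), 'opening': np.float64(0.093)}
top {'fx': 445.36176041862745, 'fy': 445.36176041862745, 'cx': 259.9802004131642, 'cy': 180.77840282276512, 'extrinsics': array([[-2.05389021e-02, -9.99785613e-01, -2.62339232e-03,
        -1.18730747e-01],
       [-9.87424217e-01,  2.06962172e-02, -1.56732519e-01,
         5.82061799e-01],
       [ 1.56753211e-01, -6.28712743e-04, -9.87637603e-01,
         1.08659769e+00],
       [ 0.00000000e+00,  0.00000000e+00,  0.00000000e+00,
         1.00000000e+00]])}
side {'fx': 444.29928161184773, 'fy': 444.29928161184773, 'cx': 256.2826094879254, 'cy': 190.1196939514684, 'extrinsics': array([[ 0.99298773, -0.1181846 ,  0.0027883 , -0.58957228],
       [-0.08691517, -0.74584304, -0.66042707,  0.00510993],
       [ 0.08013194,  0.65555363, -0.75088502,  1.15060693],
       [ 0.        ,  0.        ,  0.        ,  1.        ]])}
```

View pics/top0.png

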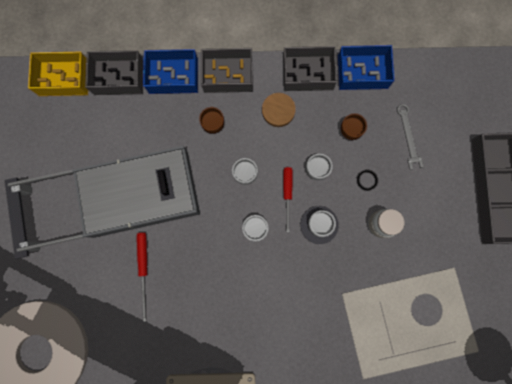

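View pics/side0.png

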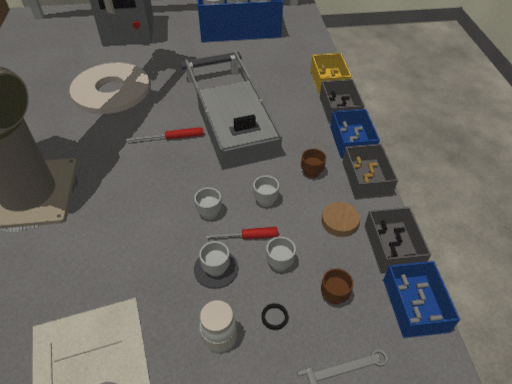

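The top picture shows three loose cups at (245,170), (255,228) and (319,166). The fixed cup is on the stand at (321,223), the jar at (388,222), the magazine around (135,190) and its handle at (165,182). The gate opens to the left (world +y).

```bash
cat > meas.py <<'E'
from h import *
def circ(W,p,xy,z,r=0.06,tol=0.006):
    m=(np.abs(W[...,2]-z)<tol)&(np.hypot(W[...,0]-xy[0],W[...,1]-xy[1])<r)
    q=W[m][:,:2].astype(np.float32)
    (c,R)=cv2.minEnclosingCircle(q); return np.round(c,4),round(R,4),len(q)
E
python3 - <<'E'
from meas import *
Z=np.load('top0.npz');W=Z['W'];p=Z['p']
for n,(u,v),z in [('A',(245,170),.058),('B',(255,228),.058),('C',(319,166),.058),('S',(321,223),.064),('jar',(389,222),.1)]:
    w=W[v,u]; print(n,np.round(w,3),*circ(W,p,w[:2],z))
# magazine walls
m=(np.abs(W[...,2]-0.0745)<0.006)&(W[...,1]>0.05)&(W[...,0]>0.3)&(W[...,0]<0.62)
n,l,st,_=cv2.connectedComponentsWithStats(m.astype(np.uint8))
k=1+np.argmax(st[1:,4]); q=W[l==k][:,:2].astype(np.float32); print(st[k]); r=cv2.minAreaRect(q); print(r, cv2.boxPoints(r))
m=(W[...,2]>0.103)&(W[...,2]<.125)&(np.hypot(*(W[...,:2]-W[182,165,:2]).transpose(2,0,1))<.06)
q=W[m].astype(np.float32); r=cv2.minAreaRect(q[:,:2].copy()); print('handle',len(q),r,np.median(q[:,2]))
for u,v in [(186,150),(197,213),(118,161),(129,225),(194,180),(188,180),(12,180),(25,250)]: print((u,v),np.round(W[v,u],3))
im=cv2.resize(p[135:265,0:215],None,fx=3.6,fy=3.6,interpolation=cv2.INTER_CUBIC); cv2.imwrite('pics/mag0.png',im)
E
```

```text
A [ 0.612 -0.092  0.026] [ 0.6061 -0.0905] 0.032 120
B [ 0.461 -0.116  0.028] [ 0.4611 -0.1146] 0.0321 127
C [ 0.618 -0.285  0.029] [ 0.6142 -0.2801] 0.0322 125
S [ 0.47  -0.283  0.032] [ 0.4685 -0.2799] 0.0318 125
jar [ 0.465 -0.436  0.099] [ 0.4664 -0.4396] 0.031 527
[   7  165  181   86 6544]
((0.5423223376274109, 0.2618682384490967), (0.1729232668876648, 0.44290798902511597), 11.468798637390137) [[0.41355443 0.46170896]
 [0.5016197  0.02764446]
 [0.67109025 0.06202751]
 [0.583025   0.49609202]]
handle 159 ((0.5731065273284912, 0.1060548946261406), (0.06019459292292595, 0.01499401405453682), 12.371644973754883) 0.112811886
(186, 150) [0.674 0.065 0.   ]
(197, 213) [0.502 0.031 0.032]
(118, 161) [0.632 0.222 0.076]
(129, 225) [0.472 0.191 0.076]
(194, 180) [ 0.593  0.044 -0.003]
(188, 180) [0.582 0.049 0.066]
(12, 180) [nan nan nan]
(25, 250) [0.417 0.443 0.071]
```

View pics/mag0.png

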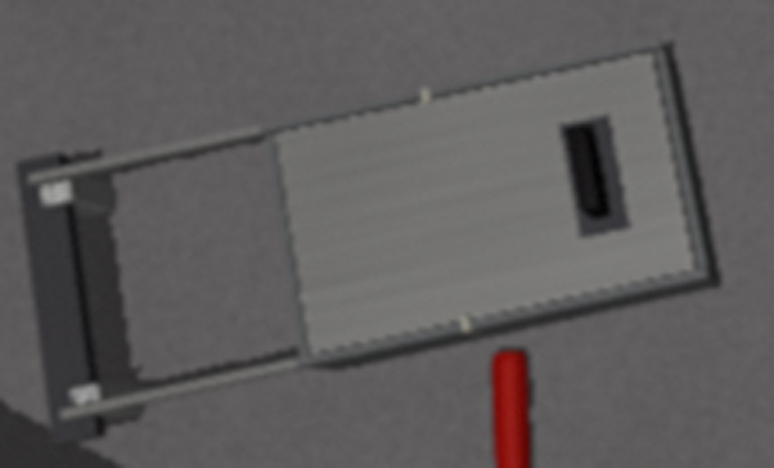

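```bash
cat > plan.py <<'E'
from h import *
from scipy.spatial.transform import Rotation as Ro
def plan(x,y,gz,ang=None):
    """grasp-point target; ang = world angle of the closing line (tool y), deg. Prints turn first, then shift in mm after turn"""
    s=robot.read_state(); R=Ro.from_rotvec(s['orientation']); p=np.array(s['tool_pos'])
    M=R.as_matrix(); a0=np.degrees(np.arctan2(M[1,1],M[0,1]))
    T=R
    if ang is not None:
        d=(ang-a0+90)%180-90
        for dd in (d,d-180*np.sign(d)): print('turn tool-z rad',round(-np.radians(dd),3),'-> q6 about',round(s['q'][5]-np.radians(dd),2))
        a=np.radians(a0+d); yv=np.array([np.cos(a),np.sin(a),0]); zv=np.array([0,0,-1.]); T=Ro.from_matrix(np.stack([np.cross(yv,zv),yv,zv],1))
        print('full turn fix (tool rotvec)',np.round((R.inv()*T).as_rotvec(),3))
    tgt=np.array([x,y,gz+.167])
    print('yaw',round(a0,1),'tilt',round(np.degrees(np.arccos(-M[2,2])),2),'grasp now',np.round(p-[0,0,.167],4),'shift after turn mm',np.round(T.inv().apply(tgt-p)*1000,1), 'F',np.round(s['force'],1),'t',round(s['t'],1),'open',round(s['opening'],4))
E
python3 -c "
from plan import *
plan(.573,.106,.16,101.5)"
```

```text
turn tool-z rad -0.604 -> q6 about -0.69
turn tool-z rad 2.537 -> q6 about 2.45
full turn fix (tool rotvec) [-0.002 -0.001 -0.604]
yaw 66.9 tilt 0.1 grasp now [0.2356 0.5516 0.2368] shift after turn mm [-241.8 -503.9   76.8] F [ 0.7 -0.   0.2] t 0.1 open 0.0928
```

Call:
apply_moves(
  series=[
    [[0,0,0],[0,0,-0.121]],
    [[0,0,0],[0,0,-0.121]],
    [[0,0,0],[0,0,-0.121]],
    [[0,0,0],[0,0,-0.121]],
    [[0,0,0],[0,0,-0.12]],
    [[-17,-36,0],[0,0,0]],
    [[-17,-36,0],[0,0,0]],
    [[-17,-36,0],[0,0,0]],
    [[-17,-36,0],[0,0,0]],
    [[-17,-36,0],[0,0,0]],
    [[-17,-36,0],[0,0,0]],
    [[-17,-36,0],[0,0,0]],
  ],
  claw=1,
)

```text
t: 1.1
tool_pos: [0.403, 0.3267, 0.4044]
orientation: [0.314, -3.125, 0.0]
force: [0.7, 0.4, 0.0]
opening: 0.0927
gripper_force: 0.0
```

Call:
apply_moves(
  series=[
    [[-17,-36,0],[0,0,0]],
    [[-17,-36,0],[0,0,0]],
    [[-17,-36,0],[0,0,0]],
    [[-17,-36,0],[0,0,0]],
    [[-17,-36,0],[0,0,0]],
    [[-17,-36,0],[0,0,0]],
    [[-17,-36,0],[0,0,0]],
    [[0,0,0],[0,0,0]],
    [[0,0,0],[0,0,0]],
  ],
)

```text
t: 1.85
tool_pos: [0.5699, 0.1032, 0.4038]
orientation: [0.308, -3.125, -0.0]
force: [-0.6, 0.4, -0.3]
opening: 0.0931
gripper_force: 0.0
```

```bash
python3 -c "
from plan import *
plan(.573,.106,.101,101.5)
p,d,c=cam('wrist','w1.png'); np.savez('w1.npz',d=d,W=world(d,c))
W=world(d,c); m=(W[...,2]>.105)&(W[...,2]<.12)&(np.hypot(W[...,0]-.573,W[...,1]-.106)<.06)
q=W[m][:,:2].astype(np.float32); print(len(q)); print(cv2.minAreaRect(q))"
```

```text
turn tool-z rad -0.004 -> q6 about -1.68
turn tool-z rad 3.137 -> q6 about 1.46
full turn fix (tool rotvec) [ 0.    -0.002 -0.004]
yaw 101.3 tilt 0.09 grasp now [0.5699 0.1032 0.2368] shift after turn mm [ -3.6   2.2 135.8] F [-0.6  0.4 -0.3] t 1.9 open 0.0931
1054
((0.5737259387969971, 0.10466520488262177), (0.059033431112766266, 0.013427741825580597), 11.570244789123535)
```

View pics/w1.png

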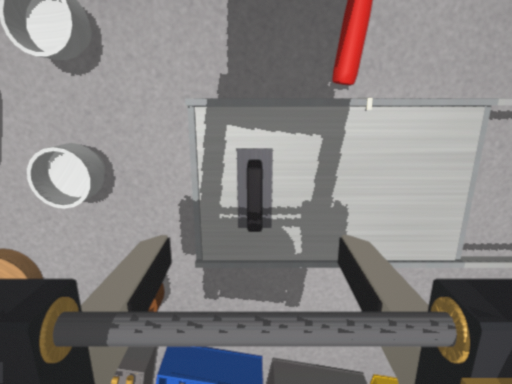

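The wrist picture shows the handle at (254,195), square between the fingers. Next I descend and grip it.

Call:
apply_moves(
  series=[
    [[-2,0.5,34],[0,0,0]],
    [[-2,0.5,34],[0,0,0]],
    [[0,0,34],[0,0,0]],
    [[0,0,20],[0,0,0]],
    [[0,0,14],[0,0,0]],
    [[0,0,0],[0,0,0]],
  ],
)

```text
t: 2.4
tool_pos: [0.5703, 0.1084, 0.2644]
orientation: [0.317, -3.118, -0.001]
force: [-0.7, -0.0, 0.6]
opening: 0.0927
gripper_force: 0.0
```

Call:
apply_moves(
  series=[
    [[0,0,0],[0,0,0]],
    [[0,0,0],[0,0,0]],
    [[0,0,0],[0,0,0]],
    [[0,0,0],[0,0,0]],
    [[0,0,0],[0,0,0]],
    [[0,0,0],[0,0,0]],
    [[0,0,0],[0,0,0]],
    [[0,0,0],[0,0,0]],
  ],
  claw=0,
  newtons=40,
)

```text
t: 3.07
tool_pos: [0.573, 0.1068, 0.2689]
orientation: [-0.314, 3.126, -0.0]
force: [0.7, -0.1, -0.6]
opening: 0.0443
gripper_force: 0.0
```

```bash
python3 -c "
from plan import *
plan(.573,.106,.101,101.5)"
```

```text
turn tool-z rad -0.001 -> q6 about -1.68
turn tool-z rad 3.141 -> q6 about 1.47
full turn fix (tool rotvec) [-0.     0.    -0.001]
yaw 101.5 tilt 0.01 grasp now [0.573  0.1068 0.1019] shift after turn mm [ 0.2 -0.8  0.9] F [ 0.7 -0.1 -0.6] t 3.1 open 0.0443
```

Call:
apply_moves(
  series=[
    [[0,0,0],[0,0,0]],
    [[0,0,0],[0,0,0]],
    [[0,0,0],[0,0,0]],
    [[0,0,0],[0,0,0]],
    [[0,0,0],[0,0,0]],
    [[0,0,0],[0,0,0]],
    [[0,0,0],[0,0,0]],
    [[0,0,0],[0,0,0]],
  ],
)

```text
t: 3.73
tool_pos: [0.5731, 0.106, 0.2687]
orientation: [0.313, -3.126, 0.003]
force: [0.6, -6.4, 0.3]
opening: 0.0138
gripper_force: 40.0
```

Call:
apply_moves(
  series=[
    [[0,4,0],[0,0,0]],
    [[0,8,0],[0,0,0]],
    [[0,12,0],[0,0,0]],
    [[0,14,0],[0,0,0]],
    [[0,14,0],[0,0,0]],
    [[0,14,0],[0,0,0]],
    [[0,14,0],[0,0,0]],
    [[0,10,0],[0,0,0]],
    [[0,6,0],[0,0,0]],
    [[0,4,0],[0,0,0]],
    [[0,0,0],[0,0,0]],
    [[0,0,0],[0,0,0]],
  ],
)

```text
t: 4.73
tool_pos: [0.5533, 0.2045, 0.2687]
orientation: [-0.314, 3.125, -0.002]
force: [3.4, -3.9, -1.3]
opening: 0.0139
gripper_force: 40.0
```

```bash
python3 -c "
from plan import *
plan(.5851-.199*.215,.0512+.98*.215,.101,101.5)
p,d,c=cam('side'); cv2.imwrite('pics/s2.png',cv2.resize(p[40:200,160:320],None,fx=3.7,fy=3.7,interpolation=cv2.INTER_CUBIC))"
```

```text
turn tool-z rad -0.001 -> q6 about -1.5
turn tool-z rad 3.141 -> q6 about 1.64
full turn fix (tool rotvec) [-0.001  0.    -0.001]
yaw 101.5 tilt 0.07 grasp now [0.5533 0.2045 0.1017] shift after turn mm [-0.6 58.4  0.7] F [ 3.4 -3.9 -1.3] t 4.7 open 0.0139
```

View pics/s2.png

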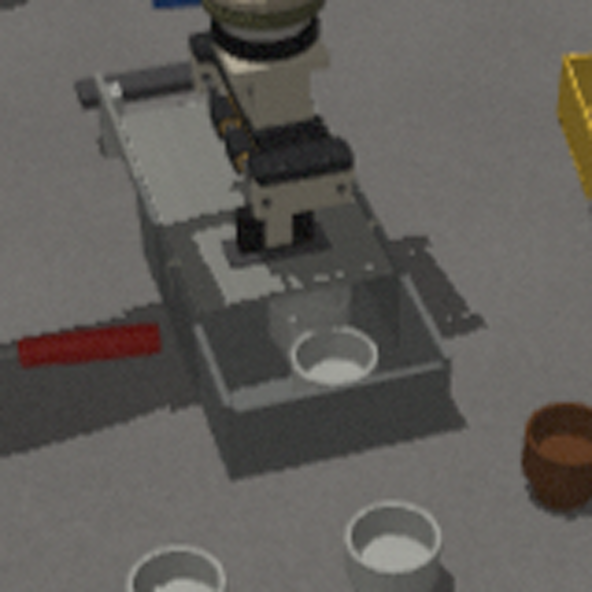

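The gate is about 0.10 open and at least one cup shows in the bay, at (335,355) in the crop, with a second one behind it.

Call:
apply_moves(
  series=[
    [[0,6,0],[0,0,0]],
    [[0,10,0],[0,0,0]],
    [[0,12,0],[0,0,0]],
    [[0,12,0],[0,0,0]],
    [[0,9,0],[0,0,0]],
    [[0,5,0],[0,0,0]],
    [[0,3,0],[0,0,0]],
    [[0,0,0],[0,0,0]],
    [[0,0,0],[0,0,0]],
    [[0,0,0],[0,0,0]],
  ],
)

```text
t: 5.62
tool_pos: [0.5421, 0.2603, 0.2687]
orientation: [-0.313, 3.125, -0.001]
force: [3.9, -4.0, -1.7]
opening: 0.0136
gripper_force: 40.0
```

```bash
python3 -c "
from plan import *
plan(.5851-.199*.215,.0512+.98*.215,.101,101.5)
p,d,c=cam('wrist','w3.png'); np.savez('w3.npz',d=d,W=world(d,c),p=p)
p,d,c=cam('top'); np.savez('t3.npz',d=d,W=world(d,c),p=p)
cv2.imwrite('pics/t3.png',cv2.resize(p[135:265,0:215],None,fx=3.6,fy=3.6,interpolation=cv2.INTER_CUBIC))
"
```

```text
turn tool-z rad -0.001 -> q6 about -1.41
turn tool-z rad 3.141 -> q6 about 1.73
full turn fix (tool rotvec) [-0.001  0.001 -0.001]
yaw 101.4 tilt 0.06 grasp now [0.5421 0.2603 0.1017] shift after turn mm [-0.5  1.5  0.7] F [ 3.9 -4.  -1.7] t 5.6 open 0.0136
```

View pics/t3.png

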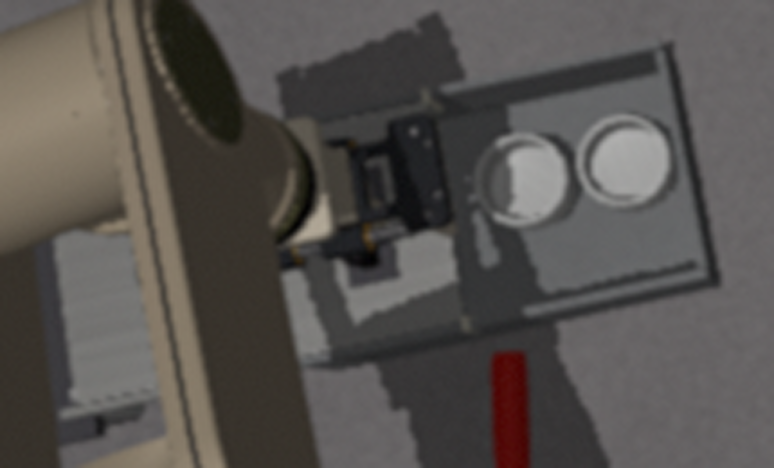

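View pics/w3.png

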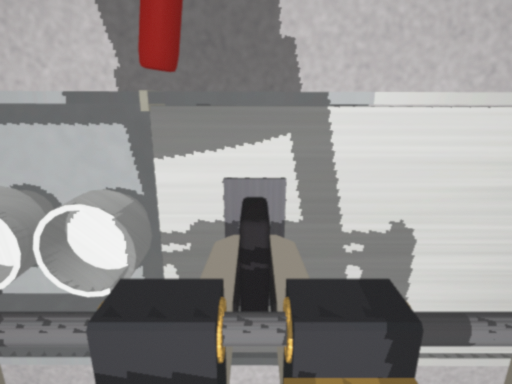

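The gate's edge is level with the white line, (150,105) against (143,100) in the wrist picture. Two cups stand in the bay. I release and measure them.

Call:
apply_moves(
  series=[
    [[0,0,0],[0,0,0]],
    [[0,0,0],[0,0,0]],
    [[0,0,0],[0,0,0]],
    [[0,0,0],[0,0,0]],
    [[0,0,0],[0,0,0]],
    [[0,0,0],[0,0,0]],
    [[0,0,0],[0,0,0]],
    [[0,0,0],[0,0,0]],
  ],
  claw=0.9,
)

```text
t: 6.38
tool_pos: [0.5417, 0.2608, 0.2687]
orientation: [0.314, -3.126, -0.0]
force: [0.2, -0.9, -0.3]
opening: 0.0626
gripper_force: 0.0
```

Call:
apply_moves(
  series=[
    [[0,0,-20],[0,0,0]],
    [[0,0,-40],[0,0,0]],
    [[0,0,-40],[0,0,0]],
    [[0,-40,0],[0,0,0.12]],
    [[0,0,0],[0,0,0.121]],
    [[0,0,0],[0,0,0.121]],
    [[0,0,0],[0,0,0.121]],
    [[0,0,0],[0,0,0.121]],
    [[0,0,0],[0,0,0.121]],
    [[0,0,0],[0,0,0.121]],
    [[0,0,0],[0,0,0.121]],
  ],
)

```text
t: 7.3
tool_pos: [0.5496, 0.2216, 0.3687]
orientation: [-1.184, -2.91, -0.0]
force: [-0.2, -0.5, 0.1]
opening: 0.0838
gripper_force: 0.0
```

Call:
apply_moves(
  series=[
    [[0,0,0],[0,0,0.121]],
    [[0,0,0],[0,0,0.121]],
    [[0,0,0],[0,0,0.121]],
    [[0,0,0],[0,0,0.121]],
    [[0,0,0],[0,0,0.121]],
    [[0,0,0],[0,0,0]],
    [[0,0,0],[0,0,0]],
  ],
)

```text
t: 7.88
tool_pos: [0.5496, 0.2216, 0.3687]
orientation: [-1.985, -2.435, 0.0]
force: [-0.9, -0.5, 0.3]
opening: 0.0841
gripper_force: 0.0
```

```bash
python3 -c "
from plan import *
from meas import circ
W=np.load('t3.npz')['W']; p,d,c=cam('wrist'); V=world(d,c)
p,d,c=cam('top'); X=world(d,c)
for k in (.037,.110):
  g=np.array([.5851-.199*k,.0512+.98*k])
  for w in (W,V,X):
    try: print(k,circ(w,0,g,.062,.045))
    except Exception as e: print(e)
  plan(*g,.15,11.5)
m=(X[...,2]>.103)&(X[...,2]<.125)&(np.hypot(X[...,0]-.541,X[...,1]-.262)<.045)
print(m.sum(),cv2.minAreaRect(X[m][:,:2].astype(np.float32)))
"
```

```text
0.037 (array([0.5778, 0.0874]), 0.045, 176)
0.037 (array([0.5776, 0.0874]), 0.045, 894)
0.037 (array([0.5787, 0.088 ]), 0.0446, 167)
turn tool-z rad 0.002 -> q6 about 0.1
turn tool-z rad -3.139 -> q6 about -3.05
full turn fix (tool rotvec) [-0.     0.     0.002]
yaw 11.6 tilt 0.01 grasp now [0.5496 0.2216 0.2017] shift after turn mm [-137.1    0.8   51.7] F [ 0.3  0.  -0.1] t 8.0 open 0.0835
0.11 (array([0.5711, 0.1538]), 0.0393, 150)
0.11 (array([0.5738, 0.153 ]), 0.0383, 1027)
0.11 (array([0.5734, 0.1533]), 0.039, 149)
turn tool-z rad 0.002 -> q6 about 0.1
turn tool-z rad -3.139 -> q6 about -3.05
full turn fix (tool rotvec) [-0.     0.     0.002]
yaw 11.6 tilt 0.01 grasp now [0.5496 0.2216 0.2017] shift after turn mm [-64.1   0.8  51.7] F [ 0.3  0.  -0.1] t 8.0 open 0.0835
39 ((0.5532153844833374, 0.26188990473747253), (0.039337653666734695, 0.006327662616968155), 14.660449028015137)
```

```bash
cat >> meas.py <<'E'
def ring(W,xy,z,s=0.03,tol=0.004):
    """best centre of a 57..64 mm ring of points at height z, near xy"""
    q=W[np.abs(W[...,2]-z)<tol][:,:2]; q=q[np.hypot(*(q-xy).T)<.09]
    best=[]
    for dx in np.arange(-s,s,.001):
        D=np.hypot(q[:,0]-xy[0]-dx,q[:,1][None]-xy[1]-np.arange(-s,s,.001)[:,None])
        n=((D>.0275)&(D<.033)).sum(1)-2*((D<.026)).sum(1)
        best+= [(k,xy[0]+dx,xy[1]+y) for k,y in zip(n,np.arange(-s,s,.001))]
    b=np.array(best); t=b[b[:,0]>=b[:,0].max()*.97]; return np.round(t.mean(0),4)
E
python3 -c "
from plan import *
from meas import ring
p,d,c=cam('wrist'); V=world(d,c)
W=np.load('t3.npz')['W']
for k in (.037,.110):
  g=np.array([.5851-.199*k,.0512+.98*k])
  for w in (V,W): r=ring(w,g,.062); print(k,r)
  r=ring(V,g,.062); plan(r[1],r[2],.05)
"
```

```text
0.037 [3.246667e+02 5.874000e-01 8.780000e-02]
0.037 [1.205e+02 5.862e-01 8.900e-02]
yaw 11.6 tilt 0.0 grasp now [0.5496 0.2216 0.2017] shift after turn mm [-138.7   10.1  151.7] F [ 0.6 -0.8  0.4] t 8.0 open 0.0837
0.11 [8.353333e+02 5.755000e-01 1.593000e-01]
0.11 [124.       0.5742   0.16  ]
yaw 11.6 tilt 0.0 grasp now [0.5496 0.2216 0.2017] shift after turn mm [-66.2  12.8 151.7] F [ 0.6 -0.8  0.4] t 8.0 open 0.0837
```

```bash
python3 -c "
from plan import *
E=np.array(robot.calibration('wrist')['extrinsics']); C=-E[:3,:3].T@E[:3,3]
s=robot.read_state(); print(Ro.from_rotvec(s['orientation']).inv().apply(C-s['tool_pos']))"
```

```text
[0.08257126 0.00027942 0.02028018]
```

Call:
apply_moves(
  series=[
    [[-33,6,20],[0,0,0]],
    [[-33,6.5,20],[0,0,0]],
    [[0,0,40],[0,0,0]],
    [[0,0,0],[0,0,0]],
    [[0,0,0],[0,0,0]],
    [[0,0,0],[0,0,0]],
  ],
  claw=0.82,
)

```text
t: 8.53
tool_pos: [0.5751, 0.1599, 0.2901]
orientation: [1.988, 2.432, 0.001]
force: [0.4, 0.4, 1.4]
opening: 0.076
gripper_force: 0.0
```

Call:
apply_moves(
  series=[
    [[0,0,30],[0,0,0]],
    [[0,0,25],[0,0,0]],
    [[0,0,12],[0,0,0]],
    [[0,0,6],[0,0,0]],
    [[0,0,0],[0,0,0]],
    [[0,0,0],[0,0,0]],
  ],
)

```text
t: 9.03
tool_pos: [0.5756, 0.1599, 0.2175]
orientation: [1.988, 2.431, 0.002]
force: [0.1, 0.1, -0.4]
opening: 0.0762
gripper_force: 0.0
```

Call:
apply_moves(
  series=[
    [[0,0,0],[0,0,0]],
    [[0,0,0],[0,0,0]],
    [[0,0,0],[0,0,0]],
    [[0,0,0],[0,0,0]],
    [[0,0,0],[0,0,0]],
  ],
  claw=0,
  newtons=25,
)

```text
t: 9.45
tool_pos: [0.5756, 0.1595, 0.2174]
orientation: [1.989, 2.43, 0.003]
force: [-1.6, -0.8, 6.2]
opening: 0.0632
gripper_force: 25.0
```

Call:
apply_moves(
  series=[
    [[0,0,-10],[0,0,0]],
    [[0,0,-30],[0,0,0]],
    [[0,0,-30],[0,0,0]],
    [[0,0,-30],[0,0,0]],
    [[0,0,0],[0,0,0]],
    [[0,0,0],[0,0,0]],
  ],
)

```text
t: 9.95
tool_pos: [0.5759, 0.1595, 0.319]
orientation: [1.988, 2.428, 0.007]
force: [-0.9, 0.6, -2.4]
opening: 0.063
gripper_force: 24.9
```

```bash
python3 -c "
from plan import *
plan(.4685,-.2799,.145)
plan(.4685,-.2799,.145,-30)
from meas import ring
p,d,c=cam('top'); W=world(d,c)
for n,g,z in (('S',(.4685,-.28),.064),('A',(.606,-.0905),.058),('B',(.461,-.1146),.058),('C',(.614,-.28),.058)): print(n,ring(W,np.array(g),z))"
```

```text
yaw 11.4 tilt 0.31 grasp now [0.5759 0.1595 0.152 ] shift after turn mm [-409.5 -192.1    6. ] F [-0.9  0.6 -2.4] t 9.9 open 0.063
turn tool-z rad 0.723 -> q6 about 0.71
turn tool-z rad -2.419 -> q6 about -2.43
full turn fix (tool rotvec) [ 0.005 -0.002  0.723]
yaw 11.4 tilt 0.31 grasp now [0.5759 0.1595 0.152 ] shift after turn mm [-434.2  126.7    7. ] F [-0.9  0.6 -2.4] t 9.9 open 0.063
S [115.5      0.4685  -0.2802]
A [ 1.075e+02  6.060e-01 -9.070e-02]
B [112.6667   0.4607  -0.1149]
C [107.2     0.614  -0.28 ]
```

Call:
apply_moves(
  series=[
    [[-20,-9,0],[0,0,0]],
    [[-37,-17.4,0],[0,0,0]],
    [[-37,-17.4,0],[0,0,0]],
    [[-37,-17.4,0],[0,0,0]],
    [[-37,-17.4,0],[0,0,0]],
    [[-37,-17.4,0],[0,0,0]],
    [[-37,-17.4,0],[0,0,0]],
    [[-37,-17.4,0],[0,0,0]],
    [[-37,-17.4,0],[0,0,0]],
    [[-37,-17.4,0],[0,0,0]],
    [[-37,-17.4,0],[0,0,0]],
  ],
)

```text
t: 10.92
tool_pos: [0.471, -0.2605, 0.3135]
orientation: [-1.988, -2.428, 0.0]
force: [1.4, 1.1, -0.9]
opening: 0.0628
gripper_force: 24.9
```

Call:
apply_moves(
  series=[
    [[-19,-9,0],[0,0,0]],
    [[0,0,0],[0,0,0]],
    [[0,0,0],[0,0,0]],
    [[0,0,0],[0,0,0]],
  ],
)

```text
t: 11.25
tool_pos: [0.4672, -0.2787, 0.314]
orientation: [-1.988, -2.428, -0.001]
force: [-0.6, -0.1, -1.5]
opening: 0.063
gripper_force: 24.9
```

```bash
python3 -c "
from plan import *
plan(.4685,-.28,.089,11.5)"
```

```text
turn tool-z rad -0.002 -> q6 about -0.83
turn tool-z rad 3.14 -> q6 about 2.31
full turn fix (tool rotvec) [-0.002 -0.003 -0.002]
yaw 11.4 tilt 0.19 grasp now [ 0.4672 -0.2787  0.147 ] shift after turn mm [-1.5  1.  58. ] F [-0.6 -0.1 -1.5] t 11.2 open 0.063
```

Call:
apply_moves(
  series=[
    [[-1.5,1,10],[0,0,0]],
    [[0,0,20],[0,0,0]],
    [[0,0,14],[0,0,0]],
    [[0,0,8],[0,0,0]],
    [[0,0,5],[0,0,0]],
    [[0,0,2],[0,0,0]],
    [[0,0,0],[0,0,0]],
    [[0,0,0],[0,0,0]],
  ],
)

```text
t: 11.92
tool_pos: [0.4693, -0.2807, 0.2574]
orientation: [1.989, 2.431, 0.0]
force: [-0.9, -0.7, -1.1]
opening: 0.0631
gripper_force: 24.9
```

```bash
python3 -c "
from plan import *
plan(.4685,-.28,.0864,11.5)"
```

```text
turn tool-z rad -0.001 -> q6 about -0.83
turn tool-z rad 3.14 -> q6 about 2.31
full turn fix (tool rotvec) [ 0.001  0.001 -0.001]
yaw 11.4 tilt 0.06 grasp now [ 0.4693 -0.2807  0.0904] shift after turn mm [ 0.9 -0.6  4. ] F [-0.9 -0.7 -1.1] t 11.9 open 0.0631
```

Call:
apply_moves(
  series=[
    [[0.5,-0.5,3],[0,0,0]],
    [[0,0,0],[0,0,0]],
    [[0,0,0],[0,0,0]],
  ],
)

```text
t: 12.17
tool_pos: [0.4683, -0.2805, 0.254]
orientation: [1.99, 2.431, 0.0]
force: [-0.1, 0.5, -1.8]
opening: 0.0632
gripper_force: 24.9
```

Call:
apply_moves(
  series=[
    [[0,0,0],[0,0,0]],
    [[0,0,0],[0,0,0]],
    [[0,0,0],[0,0,0]],
    [[0,0,0],[0,0,0]],
    [[0,0,-5],[0,0,0]],
    [[0,0,-20],[0,0,0]],
    [[0,0,-38],[0,0,0]],
    [[20,11,0],[0,0,0]],
    [[33.7,18.9,0],[0,0,0]],
    [[33.7,18.9,0],[0,0,0]],
    [[33.7,18.9,0],[0,0,0]],
  ],
  claw=0.82,
)

```text
t: 13.08
tool_pos: [0.511, -0.1472, 0.3178]
orientation: [1.991, 2.429, 0.001]
force: [0.3, 0.6, 0.9]
opening: 0.0764
gripper_force: 0.0
```

Call:
apply_moves(
  series=[
    [[33.7,18.9,0],[0,0,0]],
    [[33.7,18.9,0],[0,0,0]],
    [[33.7,18.9,0],[0,0,0]],
    [[33.7,18.9,0],[0,0,0]],
    [[33.7,18.9,0],[0,0,0]],
    [[33.7,18.9,0],[0,0,0]],
    [[14,8,0],[0,0,0]],
    [[0,0,0],[0,0,0]],
    [[0,0,0],[0,0,0]],
  ],
)

```text
t: 13.83
tool_pos: [0.587, 0.0885, 0.3169]
orientation: [1.987, 2.433, -0.0]
force: [-0.0, -0.4, -0.4]
opening: 0.0761
gripper_force: 0.0
```

```bash
python3 -c "
from plan import *
from meas import ring
p,d,c=cam('top','t4.png'); W=world(d,c)
p,d,c=cam('wrist'); V=world(d,c)
for n,g,z in (('S1',(.4685,-.28),.098),('A',(.606,-.0905),.058),('B',(.461,-.1146),.058),('C',(.614,-.28),.058)): print(n,ring(W,np.array(g),z))
r=ring(V,np.array((.587,.0885)),.062);print(r)
plan(.587,.0885,.05,11.5)"
```

```text
S1 [120.8      0.4685  -0.279 ]
A [ 1.086667e+02  6.063000e-01 -9.080000e-02]
B [111.       0.4607  -0.1149]
C [102.6     0.614  -0.28 ]
[1.2995e+03 5.8750e-01 8.8000e-02]
turn tool-z rad -0.002 -> q6 about -0.14
turn tool-z rad 3.139 -> q6 about 3.0
full turn fix (tool rotvec) [-0.     0.    -0.002]
yaw 11.4 tilt 0.03 grasp now [0.5868 0.0868 0.1498] shift after turn mm [ 1.6  0.5 99.8] F [0.3 0.3 0.7] t 13.9 open 0.0762
```

First cup is nested, with its rim at 98 mm. Now the second bay cup.

Call:
apply_moves(
  series=[
    [[1.2,0.5,35],[0,0,0]],
    [[0,0,35],[0,0,0]],
    [[0,0,18],[0,0,0]],
    [[0,0,8],[0,0,0]],
    [[0,0,4],[0,0,0]],
    [[0,0,0],[0,0,0]],
    [[0,0,0],[0,0,0]],
  ],
)

```text
t: 14.52
tool_pos: [0.5881, 0.0884, 0.2185]
orientation: [1.99, 2.429, 0.003]
force: [-0.1, -0.9, -0.4]
opening: 0.0758
gripper_force: 0.0
```

Call:
apply_moves(
  series=[
    [[0,0,0],[0,0,0]],
    [[0,0,0],[0,0,0]],
    [[0,0,0],[0,0,0]],
    [[0,0,0],[0,0,0]],
    [[0,0,0],[0,0,0]],
  ],
  claw=0,
)

```text
t: 14.93
tool_pos: [0.5878, 0.0889, 0.2183]
orientation: [1.989, 2.43, 0.002]
force: [-1.6, -1.7, 6.6]
opening: 0.0629
gripper_force: 24.8
```

Call:
apply_moves(
  series=[
    [[0,0,-10],[0,0,0]],
    [[0,0,-30],[0,0,0]],
    [[0,0,-40],[0,0,0]],
    [[0,0,-40],[0,0,0]],
    [[-18,-10,-20],[0,0,0]],
    [[-33.7,-18.9,0],[0,0,0]],
    [[-33.7,-18.9,0],[0,0,0]],
    [[-33.7,-18.9,0],[0,0,0]],
    [[-33.7,-18.9,0],[0,0,0]],
    [[-33.7,-18.9,0],[0,0,0]],
    [[-33.7,-18.9,0],[0,0,0]],
    [[-33.7,-18.9,0],[0,0,0]],
  ],
)

```text
t: 15.93
tool_pos: [0.4969, -0.1895, 0.3573]
orientation: [1.989, 2.431, 0.0]
force: [0.7, -0.2, -2.1]
opening: 0.0631
gripper_force: 24.8
```

Call:
apply_moves(
  series=[
    [[-33.7,-18.9,0],[0,0,0]],
    [[-33.7,-18.9,0],[0,0,0]],
    [[-16,-9,0],[0,0,0]],
    [[0,0,0],[0,0,0]],
    [[0,0,0],[0,0,0]],
    [[0,0,0],[0,0,0]],
  ],
)

```text
t: 16.43
tool_pos: [0.4686, -0.2786, 0.3569]
orientation: [-1.99, -2.431, -0.001]
force: [0.1, -0.1, -1.8]
opening: 0.063
gripper_force: 24.8
```

```bash
python3 -c "
from plan import *
plan(.4685,-.28,.121,11.5)"
```

```text
turn tool-z rad -0.002 -> q6 about -0.83
turn tool-z rad 3.14 -> q6 about 2.31
full turn fix (tool rotvec) [ 0.    -0.001 -0.002]
yaw 11.4 tilt 0.04 grasp now [ 0.4686 -0.2786  0.1899] shift after turn mm [-1.4 -0.4 68.9] F [ 0.1 -0.1 -1.8] t 16.4 open 0.063
```

Call:
apply_moves(
  series=[
    [[-1,-0.4,20],[0,0,0]],
    [[0,0,20],[0,0,0]],
    [[0,0,14],[0,0,0]],
    [[0,0,8],[0,0,0]],
    [[0,0,4],[0,0,0]],
    [[0,0,2],[0,0,0]],
    [[0,0,0],[0,0,0]],
    [[0,0,0],[0,0,0]],
  ],
)

```text
t: 17.1
tool_pos: [0.4688, -0.2802, 0.2898]
orientation: [1.988, 2.43, 0.0]
force: [-0.6, -0.7, -2.1]
opening: 0.0628
gripper_force: 24.8
```

Call:
apply_moves(
  series=[
    [[0,0,0],[0,0,0]],
    [[0,0,0],[0,0,0]],
    [[0,0,0],[0,0,0]],
    [[0,0,0],[0,0,0]],
    [[0,0,-5],[0,0,0]],
    [[0,0,-20],[0,0,0]],
    [[0,0,-35],[0,0,0]],
    [[-7,35,0],[0,0,0]],
    [[-7,36,0],[0,0,0]],
    [[-7,36,0],[0,0,0]],
    [[-7,35,0],[0,0,0]],
    [[0,0,0],[0,0,0]],
  ],
  claw=0.86,
)

```text
t: 18.1
tool_pos: [0.6174, -0.2787, 0.3463]
orientation: [-1.986, -2.432, -0.002]
force: [0.9, 0.4, 0.0]
opening: 0.0799
gripper_force: 0.0
```

```bash
python3 -c "
from plan import *
from meas import ring
p,d,c=cam('top','t5.png'); W=world(d,c)
p,d,c=cam('wrist'); V=world(d,c)
for n,g,z in (('S2',(.4685,-.28),.132),('A',(.606,-.0905),.058),('B',(.461,-.1146),.058),('C',(.614,-.28),.058)):
  for w in (W,V):
   try: print(n,ring(w,np.array(g),z))
   except Exception: pass
plan(.614,-.28,.046,11.5)"
```

```text
S2 [28.      0.4682 -0.2794]
S2 [ 1.5323333e+03  4.6980000e-01 -2.8130000e-01]
A [ 1.085e+02  6.057e-01 -9.050e-02]
A [ 0.      0.6055 -0.091 ]
B [23.      0.4608 -0.1149]
B [ 0.      0.4605 -0.1151]
C [47.75    0.6135 -0.2805]
C [ 1.0023333e+03  6.1470000e-01 -2.8170000e-01]
turn tool-z rad -0.0 -> q6 about -0.7
turn tool-z rad 3.141 -> q6 about 2.44
full turn fix (tool rotvec) [-0.002 -0.001 -0.   ]
yaw 11.5 tilt 0.12 grasp now [ 0.6139 -0.2792  0.1804] shift after turn mm [-8.000e-01 -1.000e-01  1.344e+02] F [-0.4 -0.4  0.5] t 18.2 open 0.0797
```

Call:
apply_moves(
  series=[
    [[-1,0,38],[0,0,0]],
    [[0,0,38],[0,0,0]],
    [[0,0,34],[0,0,0]],
    [[0,0,15],[0,0,0]],
    [[0,0,8],[0,0,0]],
    [[0,0,0],[0,0,0]],
    [[0,0,0],[0,0,0]],
  ],
)

```text
t: 18.78
tool_pos: [0.6137, -0.2811, 0.218]
orientation: [1.989, 2.429, 0.001]
force: [0.8, -0.0, 1.1]
opening: 0.0799
gripper_force: 0.0
```

Call:
apply_moves(
  series=[
    [[0,0,0],[0,0,0]],
    [[0,0,0],[0,0,0]],
    [[0,0,0],[0,0,0]],
    [[0,0,0],[0,0,0]],
    [[0,0,0],[0,0,0]],
  ],
  claw=0,
)

```text
t: 19.2
tool_pos: [0.614, -0.281, 0.218]
orientation: [1.988, 2.429, 0.001]
force: [-2.1, -0.2, 7.2]
opening: 0.0634
gripper_force: 24.7
```

Call:
apply_moves(
  series=[
    [[0,0,-12],[0,0,0]],
    [[0,0,-36],[0,0,0]],
    [[0,0,-40],[0,0,0]],
    [[0,0,-40],[0,0,0]],
    [[0,0,-40],[0,0,0]],
    [[0,0,0],[0,0,0]],
    [[7,-35,0],[0,0,0]],
    [[7,-36,0],[0,0,0]],
    [[7,-36,0],[0,0,0]],
    [[7,-35,0],[0,0,0]],
    [[0,0,0],[0,0,0]],
    [[0,0,0],[0,0,0]],
  ],
)

```text
t: 20.2
tool_pos: [0.4669, -0.281, 0.384]
orientation: [-1.992, -2.429, -0.0]
force: [0.2, 0.1, -2.1]
opening: 0.0635
gripper_force: 24.7
```

```bash
python3 -c "
from plan import *
plan(.4685,-.28,.155,11.5)"
```

```text
turn tool-z rad -0.003 -> q6 about -0.84
turn tool-z rad 3.138 -> q6 about 2.31
full turn fix (tool rotvec) [-0.    -0.    -0.003]
yaw 11.3 tilt 0.01 grasp now [ 0.4669 -0.281   0.217 ] shift after turn mm [ 0.7  1.7 62. ] F [ 0.2  0.1 -2.1] t 20.2 open 0.0635
```

Call:
apply_moves(
  series=[
    [[0.7,1.7,20],[0,0,0]],
    [[0,0,16],[0,0,0]],
    [[0,0,12],[0,0,0]],
    [[0,0,6],[0,0,0]],
    [[0,0,2.5],[0,0,0]],
    [[0,0,0],[0,0,0]],
    [[0,0,0],[0,0,0]],
  ],
)

```text
t: 20.78
tool_pos: [0.4706, -0.2803, 0.328]
orientation: [1.989, 2.431, 0.0]
force: [0.2, 0.1, -2.2]
opening: 0.0633
gripper_force: 24.7
```

Call:
apply_moves(
  series=[
    [[0,0,0],[0,0,0]],
    [[0,0,0],[0,0,0]],
    [[0,0,0],[0,0,0]],
    [[0,0,0],[0,0,0]],
    [[0,0,-5],[0,0,0]],
    [[0,0,-20],[0,0,0]],
    [[0,0,-35],[0,0,0]],
    [[26.4,28.7,0],[0,0,0]],
    [[26.4,28.7,0],[0,0,0]],
    [[26.4,28.7,0],[0,0,0]],
    [[26.4,28.7,0],[0,0,0]],
    [[26.4,28.7,0],[0,0,0]],
  ],
  claw=0.86,
)

```text
t: 21.78
tool_pos: [0.5854, -0.1209, 0.3881]
orientation: [1.99, 2.43, 0.001]
force: [0.4, -1.1, 0.4]
opening: 0.0798
gripper_force: 0.0
```

Call:
apply_moves(
  series=[
    [[26.4,28.7,0],[0,0,0]],
    [[0,0,0],[0,0,0]],
    [[0,0,0],[0,0,0]],
  ],
)

```text
t: 22.03
tool_pos: [0.6084, -0.0888, 0.3874]
orientation: [-1.985, -2.435, 0.0]
force: [-0.5, -0.4, -0.2]
opening: 0.0795
gripper_force: 0.0
```

```bash
python3 -c "
from plan import *
from meas import ring
p,d,c=cam('top','t6.png'); W=world(d,c)
p,d,c=cam('wrist'); V=world(d,c)
for n,g,z in (('S3',(.4685,-.28),.166),('A',(.606,-.0905),.058),('B',(.461,-.1146),.058)):
  for w in (W,V):
   try: print(n,ring(w,np.array(g),z))
   except Exception: pass
plan(.606,-.0907,.048,11.5)"
```

```text
S3 [135.       0.4703  -0.2794]
S3 [ 0.      0.468  -0.2805]
A [ 0.      0.6055 -0.091 ]
A [ 7.6325e+02  6.0750e-01 -9.2000e-02]
B [76.6667  0.461  -0.1146]
B [ 8.910e+02  4.625e-01 -1.161e-01]
turn tool-z rad -0.001 -> q6 about -0.43
turn tool-z rad 3.14 -> q6 about 2.71
full turn fix (tool rotvec) [-0.     0.    -0.001]
yaw 11.4 tilt 0.03 grasp now [ 0.6074 -0.0911  0.2204] shift after turn mm [  0.7  -1.3 172.4] F [-0.  -0.8 -0.4] t 22.1 open 0.08
```

Call:
apply_moves(
  series=[
    [[0.5,-1,38],[0,0,0]],
    [[0,0,40],[0,0,0]],
    [[0,0,40],[0,0,0]],
    [[0,0,33],[0,0,0]],
    [[0,0,14],[0,0,0]],
    [[0,0,7],[0,0,0]],
    [[0,0,0],[0,0,0]],
    [[0,0,0],[0,0,0]],
  ],
)

```text
t: 22.8
tool_pos: [0.6073, -0.0914, 0.2174]
orientation: [1.989, 2.428, 0.002]
force: [-0.2, -0.3, 0.7]
opening: 0.0801
gripper_force: 0.0
```

Call:
apply_moves(
  series=[
    [[0,0,0],[0,0,0]],
    [[0,0,0],[0,0,0]],
    [[0,0,0],[0,0,0]],
    [[0,0,0],[0,0,0]],
    [[0,0,0],[0,0,0]],
  ],
  claw=0,
)

```text
t: 23.22
tool_pos: [0.6073, -0.0907, 0.2174]
orientation: [1.988, 2.429, 0.002]
force: [-1.6, 0.1, 6.7]
opening: 0.0645
gripper_force: 25.0
```

Call:
apply_moves(
  series=[
    [[0,0,-12],[0,0,0]],
    [[0,0,-36],[0,0,0]],
    [[0,0,-40],[0,0,0]],
    [[0,0,-40],[0,0,0]],
    [[0,0,-40],[0,0,0]],
    [[0,0,-36],[0,0,0]],
    [[-26.4,-28.7,0],[0,0,0]],
    [[-26.4,-28.7,0],[0,0,0]],
    [[-26.4,-28.7,0],[0,0,0]],
    [[-26.4,-28.7,0],[0,0,0]],
    [[0,0,0],[0,0,0]],
    [[0,0,0],[0,0,0]],
  ],
)

```text
t: 24.22
tool_pos: [0.5136, -0.2182, 0.4202]
orientation: [1.994, 2.427, 0.0]
force: [-0.0, -0.1, -2.2]
opening: 0.0643
gripper_force: 25.0
```

```bash
python3 -c "
from plan import *
plan(.4685,-.28,.25,11.5)"
```

```text
turn tool-z rad -0.005 -> q6 about -0.69
turn tool-z rad 3.136 -> q6 about 2.45
full turn fix (tool rotvec) [ 0.001  0.    -0.005]
yaw 11.2 tilt 0.04 grasp now [ 0.5136 -0.2182  0.2532] shift after turn mm [-51.6 -56.5   3.2] F [-0.  -0.1 -2.2] t 24.2 open 0.0643
```

Call:
apply_moves(
  series=[
    [[-26,-28,0],[0,0,-0.005]],
    [[-25.5,-28,0],[0,0,0]],
    [[0,0,0],[0,0,0]],
    [[0,0,0],[0,0,0]],
    [[0,0,0],[0,0,0]],
  ],
)

```text
t: 24.63
tool_pos: [0.4709, -0.2776, 0.4196]
orientation: [1.983, 2.436, 0.001]
force: [0.9, 0.3, -2.3]
opening: 0.0647
gripper_force: 25.0
```

```bash
python3 -c "
from plan import *
plan(.469,-.2797,.193,11.5)"
```

```text
turn tool-z rad 0.004 -> q6 about -0.83
turn tool-z rad -3.138 -> q6 about -3.97
full turn fix (tool rotvec) [ 0.001 -0.     0.004]
yaw 11.7 tilt 0.05 grasp now [ 0.4709 -0.2776  0.2526] shift after turn mm [-1.7 -2.2 59.6] F [ 0.9  0.3 -2.3] t 24.6 open 0.0647
```

Call:
apply_moves(
  series=[
    [[-1.5,-1.8,20],[0,0,0]],
    [[0,0,16],[0,0,0]],
    [[0,0,13],[0,0,0]],
    [[0,0,7],[0,0,0]],
    [[0,0,3.5],[0,0,0]],
    [[0,0,0],[0,0,0]],
    [[0,0,0],[0,0,0]],
  ],
)

```text
t: 25.22
tool_pos: [0.4693, -0.2799, 0.3603]
orientation: [1.982, 2.436, 0.0]
force: [-0.3, -0.5, -1.7]
opening: 0.0645
gripper_force: 25.0
```

Call:
apply_moves(
  series=[
    [[0,0,0],[0,0,0]],
    [[0,0,0],[0,0,0]],
    [[0,0,0],[0,0,0]],
    [[0,0,0],[0,0,0]],
    [[0,0,-5],[0,0,0]],
    [[0,0,-20],[0,0,0]],
    [[0,0,-35],[0,0,0]],
    [[32.6,5,0],[0,0,0]],
    [[32.6,5,0],[0,0,0]],
    [[32.6,5,0],[0,0,0]],
    [[32.6,5,0],[0,0,0]],
    [[32.6,5,0],[0,0,0]],
  ],
  claw=0.86,
)

```text
t: 26.22
tool_pos: [0.4599, -0.1143, 0.4204]
orientation: [1.984, 2.435, 0.001]
force: [-0.2, 0.1, -0.2]
opening: 0.0797
gripper_force: 0.0
```

Call:
apply_moves(
  series=[
    [[0,0,20],[0,0,0]],
    [[0,0,0],[0,0,0]],
    [[0,0,0],[0,0,0]],
  ],
)

```text
t: 26.47
tool_pos: [0.46, -0.1153, 0.3994]
orientation: [-1.982, -2.436, 0.001]
force: [-0.3, -0.9, 0.9]
opening: 0.0803
gripper_force: 0.0
```

```bash
python3 -c "
from plan import *
from meas import ring
p,d,c=cam('top','t7.png'); W=world(d,c)
p,d,c=cam('wrist'); V=world(d,c)
for n,g,z in (('S4',(.4685,-.28),.2),('B',(.461,-.1146),.058)):
  for w in (W,V):
   try: print(n,ring(w,np.array(g),z))
   except Exception: pass
plan(.461,-.1147,.048,11.5)"
```

```text
S4 [152.       0.4692  -0.2797]
S4 [ 0.      0.468  -0.2805]
B [ 0.      0.4605 -0.1151]
B [ 7.115e+02  4.615e-01 -1.161e-01]
turn tool-z rad 0.002 -> q6 about -0.56
turn tool-z rad -3.139 -> q6 about -3.7
full turn fix (tool rotvec) [0.    0.    0.002]
yaw 11.6 tilt 0.03 grasp now [ 0.4603 -0.1163  0.2335] shift after turn mm [  1.4   1.  185.5] F [ 0.2 -0.2 -0.1] t 26.6 open 0.0801
```

Call:
apply_moves(
  series=[
    [[1,1,38],[0,0,0]],
    [[0,0,40],[0,0,0]],
    [[0,0,40],[0,0,0]],
    [[0,0,38],[0,0,0]],
    [[0,0,20],[0,0,0]],
    [[0,0,8],[0,0,0]],
    [[0,0,0],[0,0,0]],
    [[0,0,0],[0,0,0]],
  ],
)

```text
t: 27.23
tool_pos: [0.4618, -0.1152, 0.2171]
orientation: [1.984, 2.434, 0.001]
force: [-0.0, -0.6, 0.1]
opening: 0.0801
gripper_force: 0.0
```

Call:
apply_moves(
  series=[
    [[0,0,0],[0,0,0]],
    [[0,0,0],[0,0,0]],
    [[0,0,0],[0,0,0]],
    [[0,0,0],[0,0,0]],
    [[0,0,0],[0,0,0]],
  ],
  claw=0,
)

```text
t: 27.65
tool_pos: [0.4619, -0.1147, 0.2175]
orientation: [1.982, 2.434, 0.001]
force: [-2.5, -0.5, 6.0]
opening: 0.0635
gripper_force: 24.7
```

Call:
apply_moves(
  series=[
    [[0,0,-12],[0,0,0]],
    [[0,0,-36],[0,0,0]],
    [[0,0,-40],[0,0,0]],
    [[0,0,-40],[0,0,0]],
    [[0,0,-40],[0,0,0]],
    [[0,0,-40],[0,0,0]],
    [[0,0,-32],[0,0,0]],
    [[-32.6,-5,0],[0,0,0]],
    [[-32.6,-5,0],[0,0,0]],
    [[0,0,0],[0,0,0]],
    [[0,0,0],[0,0,0]],
    [[0,0,0],[0,0,0]],
  ],
)

```text
t: 28.65
tool_pos: [0.4643, -0.1801, 0.4556]
orientation: [-1.984, -2.435, -0.001]
force: [-0.6, -0.4, -2.7]
opening: 0.0635
gripper_force: 24.7
```

```bash
python3 -c "
from plan import *
plan(.469,-.2797,.288,11.5)"
```

```text
turn tool-z rad 0.003 -> q6 about -0.67
turn tool-z rad -3.139 -> q6 about -3.82
full turn fix (tool rotvec) [-0.    -0.001  0.003]
yaw 11.7 tilt 0.05 grasp now [ 0.4643 -0.1801  0.2886] shift after turn mm [-98.6 -15.2   0.6] F [-0.6 -0.4 -2.7] t 28.6 open 0.0635
```

Call:
apply_moves(
  series=[
    [[-33,-5,0],[0,0,0]],
    [[-33,-5,0],[0,0,0]],
    [[-32.5,-5,0],[0,0,0]],
    [[0,0,0],[0,0,0]],
    [[0,0,0],[0,0,0]],
    [[0,0,0],[0,0,0]],
  ],
)

```text
t: 29.15
tool_pos: [0.4699, -0.2788, 0.4554]
orientation: [-1.982, -2.436, -0.001]
force: [0.1, 0.7, -1.8]
opening: 0.0632
gripper_force: 24.7
```

```bash
python3 -c "
from plan import *
plan(.469,-.2797,.2265,11.5)"
```

```text
turn tool-z rad 0.004 -> q6 about -0.83
turn tool-z rad -3.138 -> q6 about -3.97
full turn fix (tool rotvec) [-0.    -0.001  0.004]
yaw 11.7 tilt 0.07 grasp now [ 0.4699 -0.2788  0.2884] shift after turn mm [-0.7 -1.  61.9] F [ 0.1  0.7 -1.8] t 29.1 open 0.0632
```

Call:
apply_moves(
  series=[
    [[-0.7,-1,20],[0,0,0]],
    [[0,0,18],[0,0,0]],
    [[0,0,13],[0,0,0]],
    [[0,0,7],[0,0,0]],
    [[0,0,3.5],[0,0,0]],
    [[0,0,0],[0,0,0]],
    [[0,0,0],[0,0,0]],
  ],
)

```text
t: 29.73
tool_pos: [0.4691, -0.2804, 0.3951]
orientation: [1.982, 2.436, 0.0]
force: [-0.5, -0.1, -2.1]
opening: 0.0637
gripper_force: 24.7
```

Call:
apply_moves(
  series=[
    [[0,0,0],[0,0,0]],
    [[0,0,0],[0,0,0]],
    [[0,0,0],[0,0,0]],
    [[0,0,0],[0,0,0]],
    [[0,0,-5],[0,0,0]],
    [[0,0,-20],[0,0,0]],
    [[0,0,-38],[0,0,0]],
    [[30,10.5,0],[0,0,0]],
    [[36.8,12.8,0],[0,0,0]],
    [[36.8,12.8,0],[0,0,0]],
    [[36.8,12.8,0],[0,0,0]],
    [[36.8,12.8,0],[0,0,0]],
  ],
  claw=0.86,
)

```text
t: 30.73
tool_pos: [0.4932, -0.0931, 0.458]
orientation: [1.984, 2.435, 0.001]
force: [0.8, 0.2, -0.3]
opening: 0.08
gripper_force: 0.0
```

Call:
apply_moves(
  series=[
    [[36.8,12.8,0],[0,0,0]],
    [[36.8,12.8,0],[0,0,0]],
    [[36.8,12.8,0],[0,0,0]],
    [[36.8,12.8,0],[0,0,0]],
    [[36.8,12.8,0],[0,0,0]],
    [[0,0,40],[0,0,0]],
    [[0,0,30],[0,0,0]],
    [[0,0,0],[0,0,0]],
    [[0,0,0],[0,0,0]],
  ],
)

```text
t: 31.48
tool_pos: [0.5182, 0.0986, 0.3861]
orientation: [-1.982, -2.434, 0.004]
force: [0.9, 0.5, 1.1]
opening: 0.0801
gripper_force: 0.0
```

```bash
python3 -c "
from plan import *
from meas import ring
p,d,c=cam('top','t8.png'); W=world(d,c)
for z in (.2,.234): print(ring(W,np.array((.469,-.28)),z))
print(np.round(W[(np.hypot(W[...,0]-.469,W[...,1]+.28)<.036)&(W[...,2]>.19)].mean(0),3))
p,d,c=cam('side','s8.png')
plan(.5419,.2606,.22,101.5)
plan(.5419,.2606,.22)"
```

```text
[nan nan nan]
[172.25     0.4695  -0.2795]
[ 0.47  -0.281  0.212]
turn tool-z rad -1.568 -> q6 about -1.68
turn tool-z rad 1.573 -> q6 about 1.46
full turn fix (tool rotvec) [ 0.002  0.002 -1.568]
yaw 11.6 tilt 0.14 grasp now [0.5194 0.0982 0.2226] shift after turn mm [-54.5 154.7   2.6] F [-0.5 -1.   0.5] t 31.6 open 0.0799
yaw 11.6 tilt 0.14 grasp now [0.5194 0.0982 0.2226] shift after turn mm [154.5  54.8   2.7] F [-0.5 -1.   0.5] t 31.6 open 0.0799meas.py:14: RuntimeWarning: Mean of empty slice.
  b=np.array(best); t=b[b[:,0]>=b[:,0].max()*.97]; return np.round(t.mean(0),4)
  ret = um.true_divide(
```

View pics/s8.png

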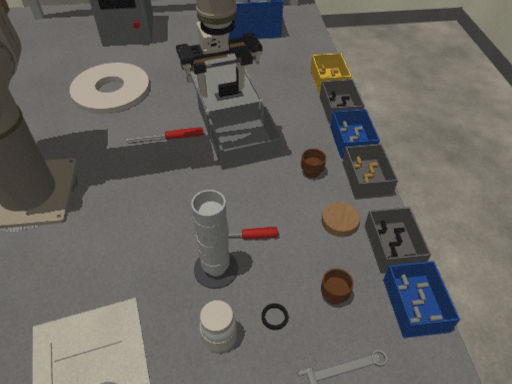

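The full stack stands straight at (212,235) with its rim at 234 mm, and the bay is empty. Now I turn the tool and shut the gate.

Call:
apply_moves(
  series=[
    [[38.5,13.7,0],[0,0,0]],
    [[38.5,13.7,0],[0,0,0]],
    [[38.5,13.7,0],[0,0,0]],
    [[38.5,13.7,0],[0,0,0]],
    [[0,0,0],[0,0,-0.12]],
    [[0,0,0],[0,0,-0.121]],
    [[0,0,0],[0,0,-0.121]],
    [[0,0,0],[0,0,-0.121]],
    [[0,0,0],[0,0,-0.121]],
    [[0,0,0],[0,0,-0.121]],
    [[0,0,0],[0,0,-0.121]],
    [[0,0,0],[0,0,-0.121]],
  ],
)

```text
t: 32.58
tool_pos: [0.5423, 0.26, 0.3907]
orientation: [0.616, 3.077, 0.004]
force: [-0.4, 0.3, -0.2]
opening: 0.0799
gripper_force: 0.0
```

Call:
apply_moves(
  series=[
    [[0,0,0],[0,0,-0.121]],
    [[0,0,0],[0,0,-0.12]],
    [[0,0,0],[0,0,-0.12]],
    [[0,0,0],[0,0,-0.12]],
    [[0,0,0],[0,0,-0.12]],
    [[0,0,0],[0,0,0]],
    [[0,0,0],[0,0,0]],
  ],
  claw=0.6,
)

```text
t: 33.17
tool_pos: [0.5421, 0.2601, 0.3898]
orientation: [-0.308, 3.123, 0.001]
force: [0.7, 0.0, -0.1]
opening: 0.056
gripper_force: 0.0
```

```bash
python3 -c "
from plan import *
plan(.5419,.2606,.102,101.5)
p,d,c=cam('wrist');W=world(d,c); m=(W[...,2]>.105)&(W[...,2]<.12)&(np.hypot(W[...,0]-.542,W[...,1]-.26)<.06)
print(m.sum(),cv2.minAreaRect(W[m][:,:2].astype(np.float32)))"
```

```text
turn tool-z rad -0.004 -> q6 about -1.41
turn tool-z rad 3.137 -> q6 about 1.73
full turn fix (tool rotvec) [ 0.001  0.003 -0.004]
yaw 101.2 tilt 0.2 grasp now [0.5421 0.2601 0.2228] shift after turn mm [  0.    0.5 120.8] F [ 0.7  0.  -0.1] t 33.2 open 0.056
1159 ((0.5425573587417603, 0.2606944739818573), (0.05941068008542061, 0.013438361696898937), 11.656359672546387)
```

Call:
apply_moves(
  series=[
    [[0,0.5,38],[0,0,-0.004]],
    [[0,0,40],[0,0,0]],
    [[0,0,28],[0,0,0]],
    [[0,0,15],[0,0,0]],
    [[0,0,0],[0,0,0]],
    [[0,0,0],[0,0,0]],
  ],
)

```text
t: 33.72
tool_pos: [0.5412, 0.2608, 0.2662]
orientation: [0.318, -3.124, 0.001]
force: [0.5, 0.0, 0.3]
opening: 0.0558
gripper_force: 0.0
```

Call:
apply_moves(
  series=[
    [[0,0,0],[0,0,0]],
    [[0,0,0],[0,0,0]],
    [[0,0,0],[0,0,0]],
    [[0,0,0],[0,0,0]],
    [[0,0,0],[0,0,0]],
    [[0,0,0],[0,0,0]],
    [[0,0,0],[0,0,0]],
    [[0,0,0],[0,0,0]],
    [[0,0,0],[0,0,0]],
  ],
  claw=0,
  newtons=40,
)

```text
t: 34.47
tool_pos: [0.5413, 0.2606, 0.2665]
orientation: [-0.321, 3.125, -0.001]
force: [-0.0, -3.6, 3.9]
opening: 0.0136
gripper_force: 40.0
```

Call:
apply_moves(
  series=[
    [[0,-6,0],[0,0,0]],
    [[0,-12,0],[0,0,0]],
    [[0,-16,0],[0,0,0]],
    [[0,-18,0],[0,0,0]],
    [[0,-18,0],[0,0,0]],
    [[0,-18,0],[0,0,0]],
    [[0,-18,0],[0,0,0]],
    [[0,-16,0],[0,0,0]],
    [[0,-14,0],[0,0,0]],
    [[0,-8,0],[0,0,0]],
    [[0,-4,0],[0,0,0]],
    [[0,0,0],[0,0,0]],
  ],
)

```text
t: 35.47
tool_pos: [0.5706, 0.116, 0.2665]
orientation: [0.321, -3.123, -0.003]
force: [-8.4, 1.3, 8.5]
opening: 0.0135
gripper_force: 40.0
```

```bash
python3 -c "
from plan import *
plan(.5737,.1047,.102,101.5)"
```

```text
turn tool-z rad 0.004 -> q6 about -1.66
turn tool-z rad -3.137 -> q6 about -4.8
full turn fix (tool rotvec) [ 0.002 -0.002  0.004]
yaw 101.7 tilt 0.17 grasp now [0.5706 0.116  0.0995] shift after turn mm [ -0.7 -11.7  -2.5] F [-8.4  1.3  8.5] t 35.5 open 0.0135
```

Call:
apply_moves(
  series=[
    [[-0.5,-4,-0.5],[0,0,0]],
    [[0,-4,-0.5],[0,0,0]],
    [[0,-2,0],[0,0,0]],
    [[0,-2,0],[0,0,0]],
    [[0,0,0],[0,0,0]],
    [[0,0,0],[0,0,0]],
  ],
)

```text
t: 35.97
tool_pos: [0.573, 0.1054, 0.2665]
orientation: [0.322, -3.121, -0.004]
force: [-8.7, 5.0, 3.2]
opening: 0.0142
gripper_force: 40.0
```

Call:
apply_moves(
  series=[
    [[0,-1,0],[0,0,0]],
    [[0,-1,0],[0,0,0]],
    [[0,0,0],[0,0,0]],
    [[0,0,0],[0,0,0]],
  ],
)

```text
t: 36.3
tool_pos: [0.5734, 0.1037, 0.2665]
orientation: [0.322, -3.121, -0.004]
force: [-9.3, 7.3, 4.1]
opening: 0.0136
gripper_force: 40.0
```

Call:
apply_moves(
  series=[
    [[0,-1,0],[0,0,0]],
    [[0,-1,0],[0,0,0]],
    [[0,0,0],[0,0,0]],
    [[0,0,0],[0,0,0]],
  ],
)

```text
t: 36.63
tool_pos: [0.5737, 0.1018, 0.2665]
orientation: [0.323, -3.121, -0.004]
force: [-9.5, 7.1, 4.5]
opening: 0.0138
gripper_force: 40.0
```

Call:
apply_moves(
  series=[
    [[0,-1,0],[0,0,0]],
    [[0,-1,0],[0,0,0]],
    [[0,0,0],[0,0,0]],
    [[0,0,0],[0,0,0]],
  ],
)

```text
t: 36.97
tool_pos: [0.5739, 0.1013, 0.2665]
orientation: [0.324, -3.121, -0.009]
force: [-10.7, 14.8, 4.9]
opening: 0.0137
gripper_force: 40.0
```

Call:
apply_moves(
  series=[
    [[0,0,0],[0,0,0]],
    [[0,0,0],[0,0,0]],
    [[0,0,0],[0,0,0]],
    [[0,0,0],[0,0,0]],
    [[0,0,0],[0,0,0]],
    [[0,0,-10],[0,0,0]],
    [[0,0,-35],[0,0,0]],
    [[0,0,-40],[0,0,0]],
    [[0,0,-40],[0,0,0]],
    [[0,0,0],[0,0,0]],
    [[0,0,0],[0,0,0]],
  ],
  claw=0.6,
)

```text
t: 37.88
tool_pos: [0.5765, 0.0984, 0.3972]
orientation: [-0.321, 3.117, -0.0]
force: [-0.0, 0.5, -0.2]
opening: 0.056
gripper_force: 0.0
```

```bash
python3 -c "
from plan import *
from meas import ring
p,d,c=cam('wrist');W=world(d,c); m=(W[...,2]>.105)&(W[...,2]<.12)&(np.hypot(W[...,0]-.574,W[...,1]-.101)<.06)
r=cv2.minAreaRect(W[m][:,:2].astype(np.float32)); print(r,'k',np.dot(np.array(r[0])-[.5851,.0512],[-.199,.98]))
p,d,c=cam('top');W=world(d,c); print(ring(W,np.array((.469,-.28)),.234))
print(robot.read_state()['force'])
cv2.imwrite('pics/t9.png',cv2.resize(p[100:270,100:400],None,fx=2.6,fy=2.6))"
```

```text
((0.574038028717041, 0.10328914225101471), (0.05930803716182709, 0.013729674741625786), 11.649819374084473) k 0.05324869169130324
[172.25     0.4695  -0.2795]
[ 0.30628496  0.33407288 -0.34909775]
```

View pics/t9.png

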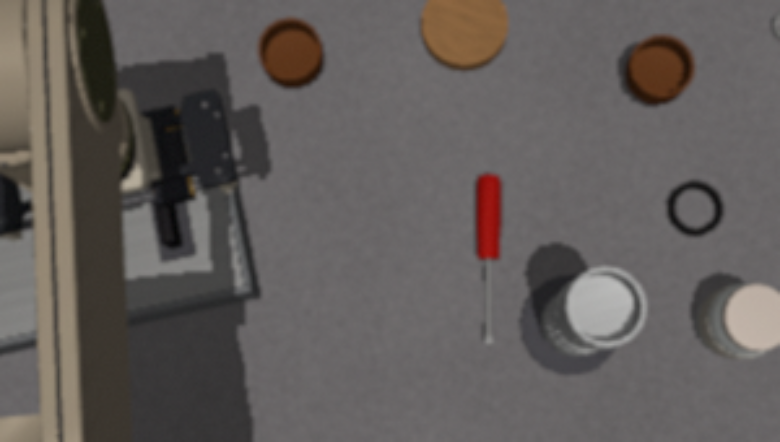

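The crop shows the gate shut against its end wall, the stack intact at (603,305), and the driver, ring and jar where they were.

```bash
python3 -c "
from plant import robot
print(robot.close_job())"
```

```text
the job is handed in; nothing more can be done
None
```

I pulled the gate level with the white lines, nested all five cups upright on the stand, pushed the gate back to its stop, and handed the job in at about 38 s; no verdict came back.

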